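Crank up the green sample lift

TASK

On the sample lift with the green carriage, take hold of the green crank handle and wind the crank clockwise, turn after turn, until the red pointer stands level with the yellow collar, so the beaker comes up around the electrode. Keep the crank fully seated on its square shaft all the while, then let go of it, and leave the blue lift's crank alone.

Things in the scene. Friction and masses are not known exactly. Their poses are not given: they have to be found in the camera images.
- crank_green: Loose steel crank, about 0.3 kg, its 24 mm deep square socket resting on the 14 mm square end of the green lift's upright shaft, held by weight alone. Origin: centre of the hub's underside, on the shaft axis, 124 mm above the table; it stays put as the crank turns. z is up, +x along the arm to the handle. Hub 36 mm square; nothing under the handle rises over 30 mm above the origin.
- handle_green (a point): Middle of that crank's handle: upright green round sleeve, 22 mm across, from 28 mm below to 24 mm above this point, on the arm 60 mm from the shaft axis. It spins freely on its pin: hold it firmly, no wrist turning. Clockwise from above raises the carriage 12 mm per turn, anticlockwise lowers it; 2 to 3 N at the handle; it stays where left.
- pointer_green (a point): Tip of the small red pointer on the green carriage of that lift, 90 mm above the table at the start; it rises with the carriage, which can go up 60 mm. Only its height matters. The lift's column, 150 mm beyond the shaft on the side away from the robot, is 212 mm high.
- mark_green (a point): Centre of the yellow collar, 18 mm across and 6 mm thick, clamped on the thin rod beside the green lift's column, 30 to 42 mm above the pointer at the start: the height to which the pointer must be wound. The collar must not be shifted.
- handle_blue (a point): Middle of the blue crank handle, same shape, on the other, identical lift (blue carriage). This crank must not be turned or displaced.
Not all that is in view belongs to the job. What is shaped like the crank_green but orange or turquoise is not meant.

How it is judged:
By the outcome, as a careful person would: the job done as asked, in the order asked, and still so for the second after the job is handed in, with the robot touching nothing.
It also fails if it takes over 72 s, if anything falls off the work surface, if the arm or the gripper's body presses on something with over 40 N, if the wrist force passes 120 N, or if a joint passes its speed limit or range.

ROBOT

A 6-joint arm with a two-finger parallel gripper is mounted at the origin on the work surface. World frame = base frame: x ahead of the robot, y to its left, z up, the work surface at z = 0. Lengths are in m, angles in degrees, forces in N, time in s.
With the tool pointing down it reaches from about 0.3 to 0.75 m from the base axis. Payload 8.5 kg.
Tool frame: the origin (TCP) lies midway between the tips of the shut fingers; the grasp point (between the pads) lies 19 mm behind it (env.tcp_to_grasp is the z of the grasp point in the tool frame, in m); z points along the fingers, y is the line along which they close (so a half turn about z gives the same grasp; the last joint's range is limited). The gripper opens to 85 mm and grips with 20 to 120 N. Pads are 22 mm wide; open, the fingers measure 114 mm over their backs; the gripper's body (76 mm by 85 mm) begins 54 mm behind the grasp point. The pads swing forward as they close: fully open they stand 13 mm farther back than shut.
Start: joints at [53.955, 21.807, 74.336, -0, 83.858, -12.336], TCP at [0.221, 0.504, 0.231] pointing down, gripper open.
Joint ranges: [-178.18, 178.18], [-50.72, 133.34], [12.68, 142.11], [-81.47, 261.47], [9.98, 163.14], [-165.26, 165.26]. Speed limits (degrees/s): [136.94, 136.94, 180, 180, 180, 180].

INTERFACE

Orientations are given as a 3x3 rotation matrix whose columns are the frame's x, y, z axes.
In Python, from rig import env, imaging, job, models gives the robot as it stands. The module is installed in compiled form; this text tells all that it offers.
- The arm moves only by the tool jog_arm, never from a script. Its argument "plan" is text: rows parted by semicolons, each of 7 numbers parted by spaces: the turn, a rotation vector about the tool's x, y, z in degrees, then the shift along the tool's x, y, z in cm, then the closure in counts, from 0 (fully open) to 255 (shut). In form: rx ry rz x y z claw; .... A call has 1 to 10 rows; each row shifts and turns the commanded pose from where the row before left it, along the tool's axes as they then stand; what a row does not reach is not made up. A row lasts 1/12 s, in which the tool goes at most 41.7 mm and 7.16 degrees, less where a joint would pass 70% of its speed; a pose out of reach is approached as far as the arm can. A call with a gripper value outside its range is refused whole. The fingers move at their own pace and stop on an object; "grip_force" is the grip in N (left out, the last holds). Time passes only in rows, so rows that do not move let the fingers close. It gives the time, the measured TCP pose, the force, the opening and the grip force at its end, in the units of the state.
- env.observe(): the state, without advancing time (a new reading comes with each control period).
- imaging.get_image(name): name is "side" or "top"; returns a dict with "pixels" (480x640x3 uint8, red, green, blue), "depth" (480x640 float32, m along the optical axis (not along the pixel's ray), 0 where there is no reading), "fov_y" (degrees; the focal length in pixels is half the picture's height over the tangent of half this angle, whatever the lens; pixels are square), "cx", "cy" (the principal point, pixels), "world_from_camera" (4x4, takes a point from camera to world coordinates). Camera axes: x right, y down, z forward; pixel columns grow to the right and rows downward; lengths in m; the calibration is good to about 2 mm. A picture is of the moment at which its call begins.
- job.close_job(): hands the job in; it is judged then, once.
Trained networks look in the newest picture that a camera, given by its name, has taken for a name from the list of things; names that differ only in an ending like _2 or _b are one class to them, and where a whole thing is asked for, a point or a joint stands for the part that bears it (a point fixed in the world has none). Each returns a list of dicts, best first, with "confidence" (0 to 1); they miss things now and then, are a little off and sometimes report something else, mostly with a low value. They report only what shows in the picture. A call takes as long as a camera call. They do not tell look-alikes from the thing itself.
- models.outline_of(camera, query): "region" (480x640 bool, what is visible of it) and "bbox" ([centre column, centre row, width, height] in pixels, round what is visible of it).
- models.tip_of(camera, query): "at" ([column, row] in pixels: a listed point, or the origin of a listed thing).
The state is a dict: "time_s": time; "q": joint angles; "qvel": joint speeds; "joint_efforts": joint torques, N m; "position": TCP position; "tool_rot": TCP orientation; "ft_force": force on the tool from outside, world axes, zero at the start; "wrist_torque": the same for the moment, N m; "grip_width": finger opening in m; "gripper_force": force on a finger pad.
Only numpy, scipy, OpenCV 4.12 (cv2) and the standard library are available. Lean on these libraries where they do the work, as an engineer would, in place of code of your own. Each camera call takes 0.05 s, during which the arm holds its last target. There are 200 camera calls.

## Working session

There is one attempt and no reset: what is moved stays moved. The work goes in short steps, Python scripts to look and compute and a tool call to move; the robot and the scene stay as the last step left them, time stands still between calls to the robot, and variables do not carry over. Pictures are saved under pics/ and viewed, at most 10 in all, crops included, and the job is handed in when it is done.

Besides the shell and the picture viewer there is one more tool, called after ">>>" in YAML: its name, and indented under it one key for each argument. jog_arm: Moves the arm, as the interface text tells. Its arguments: {"type":"object","properties":{"plan":{"type":"string"},"grip_force":{"type":"number"}},"required":["plan"]}

```bash
mkdir -p pics; cat > h.py <<'E'
import numpy as np, cv2
from rig import env, imaging, job, models
def ray(im,p):
    f=240/np.tan(np.radians(im["fov_y"])/2)
    return np.array([(p[0]-im["cx"])/f,(p[1]-im["cy"])/f,1.])
def pos(im,p,r=1):
    c,w=int(round(p[0])),int(round(p[1])); d=im["depth"][max(0,w-r):w+r+1,max(0,c-r):c+r+1]; d=d[d>0]
    if not len(d): return None
    T=im["world_from_camera"]; return T[:3,:3]@(ray(im,p)*np.median(d))+T[:3,3]
def save(im,n): cv2.imwrite("pics/"+n,im["pixels"][:,:,::-1])
E
python3 - <<'E'
from h import *
np.set_printoptions(precision=4,suppress=True)
for c in("side","top"):
    im=imaging.get_image(c); save(im,c+"0.png"); print(c,im["fov_y"],im["world_from_camera"])
    for q in("crank_green","handle_green","pointer_green","mark_green","handle_blue"):
        for t in models.tip_of(c,q)[:4]: print(c,q,np.round(t["at"]),round(t["confidence"],2),pos(im,t["at"]))
s=env.observe();print(s["tool_rot"],s["ft_force"],env.tcp_to_grasp)
E
```

```text
side 53.21145786678469 [[ 0.7936 -0.4457  0.4142  0.1621]
 [-0.6083 -0.5991  0.5206 -0.4064]
 [ 0.0161 -0.6651 -0.7466  0.8085]
 [ 0.      0.      0.      1.    ]]
side crank_green [281. 188.] 0.91 [0.5519 0.2214 0.1361]
side crank_green [374. 285.] 0.89 [ 0.6056 -0.0261  0.0234]
side crank_green [179. 223.] 0.85 [0.3699 0.3705 0.0178]
side crank_green [231. 272.] 0.75 [0.3925 0.1793 0.0209]
side handle_green [253. 174.] 0.87 [0.504  0.2462 0.1805]
side handle_green [194. 214.] 0.81 [0.3952 0.3274 0.0666]
side handle_green [352. 265.] 0.76 [0.5814 0.0209 0.0616]
side handle_green [199. 258.] 0.71 [0.3468 0.2153 0.0624]
side pointer_green [340. 173.] 0.82 [0.7137 0.2243 0.0906]
side mark_green [341. 158.] 0.44 [0.7148 0.2256 0.1327]
side handle_blue [408. 275.] 0.57 [ 0.5697 -0.124   0.1904]
top 57.46196376131934 [[-0.017  -0.9908  0.134   0.4137]
 [-0.9998  0.0149 -0.0164  0.075 ]
 [ 0.0143 -0.1343 -0.9908  1.1391]
 [ 0.      0.      0.      1.    ]]
top crank_green [263. 304.] 0.85 [0.4041 0.1988 0.0103]
top crank_green [346. 221.] 0.8 [ 0.6194 -0.0174  0.    ]
top crank_green [242. 236.] 0.72 [0.5604 0.2303 0.1544]
top crank_green [190. 316.] 0.61 [0.3775 0.3814 0.0245]
top handle_green [332. 232.] 0.95 [0.5789 0.0232 0.0762]
top handle_green [207. 306.] 0.91 [0.4019 0.3276 0.0685]
top handle_green [232. 260.] 0.83 [0.5011 0.2458 0.1942]
top handle_green [249. 328.] 0.6 [0.3486 0.2265 0.0765]
top pointer_green [250. 177.] 0.94 [0.7143 0.2232 0.0916]
top mark_green [246. 172.] 0.57 [0.7164 0.2272 0.1255]
top handle_blue [395. 225.] 0.88 [ 0.5739 -0.1107  0.1912]
[[-0.9156  0.4021 -0.    ]
 [ 0.4021  0.9156 -0.    ]
 [-0.     -0.     -1.    ]] [-0.0567  0.3478 -0.2671] -0.0187
```

View pics/side0.png

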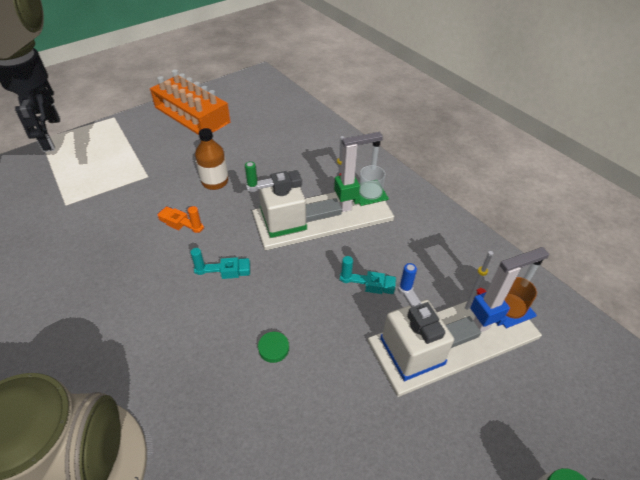

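```bash
python3 - <<'E'
import cv2
a=cv2.imread("pics/side0.png")[120:240,200:400]; b=cv2.imread("pics/top0.png")[140:290,190:390]
a=cv2.resize(a,None,fx=4,fy=3.9*0+4)[:,:]; 
cv2.imwrite("pics/c1.png",a); cv2.imwrite("pics/c2.png",cv2.resize(b,None,fx=4,fy=4))
E
```

```text
(no output)
```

View pics/c1.png

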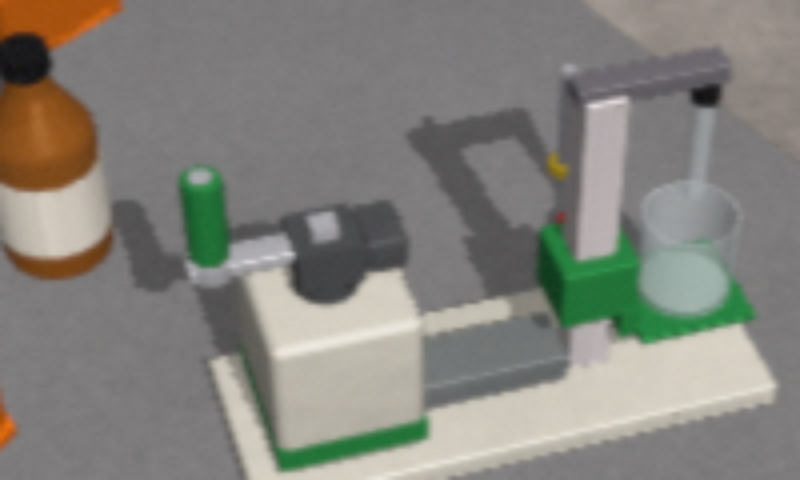

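View pics/c2.png

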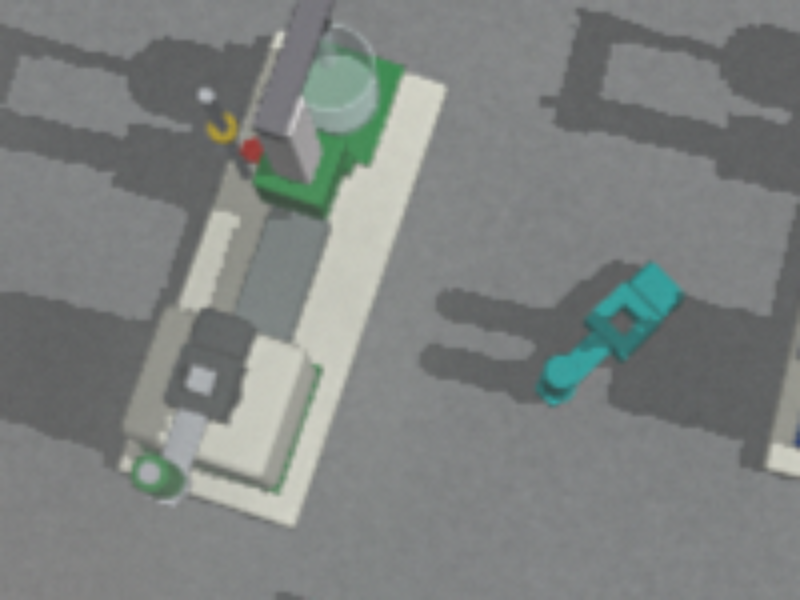

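The look-alikes are the green handle on the green lift (side 253,174), orange (194,214), turquoise (199,258) and (352,265), and blue (408,275). The crop shows the one at (253,174): a green sleeve on an arm fitted to the white and green lift. The pointer is red at about (340,173) and the collar yellow at about (339,160). I choose that handle.

```bash
cat >> h.py <<'E'
def cloud(im):
    f=240/np.tan(np.radians(im["fov_y"])/2); v,u=np.mgrid[:480,:640]; d=im["depth"]
    P=np.stack([(u-im["cx"])/f*d,(v-im["cy"])/f*d,d],-1); T=im["world_from_camera"]
    return P@T[:3,:3].T+T[:3,3]
def hsv(im): return cv2.cvtColor(im["pixels"],cv2.COLOR_RGB2HSV).astype(int)
def marks(im,box=None):
    P=cloud(im);H=hsv(im);h,s,v=H[...,0],H[...,1],H[...,2];out={}
    near=(abs(P[...,0]-.715)<.05)&(abs(P[...,1]-.225)<.04)&(P[...,2]>.05)
    for n,m in dict(red=((h<7)|(h>172))&(s>120),yel=(h>18)&(h<32)&(s>120)).items():
        m=m&near&(v>60); out[n]=(m.sum(),np.median(P[m],0).round(4) if m.any() else None, np.ptp(P[m],0).round(4) if m.any() else None,np.argwhere(m).mean(0)[::-1].round(1) if m.any() else None)
    return out
E
python3 - <<'E'
from h import *
np.set_printoptions(precision=4,suppress=True)
for c in("side","top"):
    im=imaging.get_image(c);P=cloud(im);H=hsv(im);x,y,z=[P[...,i] for i in range(3)]
    g=(abs(H[...,0]-65)<15)&(H[...,1]>80)&(np.hypot(x-.5,y-.246)<.04)&(z>.13)
    print(c,"handle",g.sum(),P[g].min(0),P[g].max(0),P[g].mean(0))
    t=(np.hypot(x-.5,y-.246)<.04)&(z>.188); print(" top",t.sum(),P[t].mean(0),P[t].max(0))
    k=(np.hypot(x-.56,y-.23)<.03)&(z>.13)
    b=k&(H[...,2]>130)&(H[...,1]<60); print(" bright",b.sum(),[ (tuple(np.argwhere(b)[i][::-1]),P[b][i].round(3)) for i in range(0,b.sum(),max(1,b.sum()//12))])
    print(" hubmax z",np.percentile(z[k],[50,90,99]))
    print(marks(im))
    for q,r in dict(bottle=(.45,.40)).items():
        m=(np.hypot(x-.45,y-.40)<.13)&(y>.3)&(z>.09); print(" high near bottle",m.sum(),P[m].min(0) if m.any() else 0,P[m].max(0) if m.any() else 0)
    for q in("crank_green","pointer_green","mark_green"):
        print(q,[(np.array(t["at"]),round(t["confidence"],2)) for t in models.tip_of(c,q)[:4]])
E
```

```text
side handle 217 [0.4949 0.243  0.1467] [0.5147 0.2642 0.2008] [0.5021 0.2498 0.1777]
 top 100 [0.5042 0.2529 0.1961] [0.5157 0.269  0.2018]
 bright 87 [((np.int64(279), np.int64(173)), array([0.562, 0.241, 0.157])), ((np.int64(279), np.int64(174)), array([0.562, 0.241, 0.155])), ((np.int64(279), np.int64(175)), array([0.561, 0.239, 0.154])), ((np.int64(279), np.int64(176)), array([0.559, 0.236, 0.155])), ((np.int64(279), np.int64(177)), array([0.557, 0.234, 0.154])), ((np.int64(279), np.int64(178)), array([0.555, 0.231, 0.155])), ((np.int64(269), np.int64(179)), array([0.543, 0.251, 0.144])), ((np.int64(283), np.int64(179)), array([0.564, 0.229, 0.149])), ((np.int64(268), np.int64(181)), array([0.537, 0.246, 0.145])), ((np.int64(269), np.int64(182)), array([0.537, 0.242, 0.145])), ((np.int64(271), np.int64(183)), array([0.539, 0.237, 0.146])), ((np.int64(272), np.int64(184)), array([0.54 , 0.236, 0.143])), ((np.int64(269), np.int64(186)), array([0.534, 0.238, 0.139]))]
 hubmax z [0.1473 0.1517 0.1559]
{'red': (np.int64(3), array([0.7129, 0.2224, 0.0936]), array([0.0063, 0.0107, 0.010
[... 1293 characters left out ...]
0.538, 0.247, 0.144])), ((np.int64(237), np.int64(247)), array([0.536, 0.244, 0.146])), ((np.int64(240), np.int64(249)), array([0.531, 0.237, 0.146]))]
 hubmax z [0.1484 0.1527 0.1572]
{'red': (np.int64(18), array([0.7142, 0.2161, 0.0949]), array([0.0111, 0.0081, 0.006 ]), array([252.5, 176.9])), 'yel': (np.int64(24), array([0.7158, 0.2276, 0.1244]), array([0.0148, 0.0145, 0.0067]), array([245.6, 172.4]))}
 high near bottle 649 [0.4783 0.4325 0.0902] [0.543  0.4946 0.1551]
crank_green [(array([267., 306.]), 0.91), (array([186.7, 318.5]), 0.89), (array([242.6, 234.9]), 0.58), (array([342.3, 219.6]), 0.55)]
pointer_green [(array([251.8, 178.8]), 0.6)]
mark_green [(array([247.6, 175. ]), 0.46)]
```

>>> jog_arm:
  plan: "0 0 0 -3.6 -1.15 0 0;0 0 0 -3.6 -1.15 0 0;0 0 0 -3.6 -1.15 0 0;0 0 0 -3.6 -1.15 0 0;0 0 0 -3.6 -1.15 0 0;0 0 0 -3.6 -1.15 0 0;0 0 0 -3.6 -1.15 0 0;0 0 0 -3.6 -1.15 0 0;0 0 0 -3.6 -1.15 0 0;0 0 0 -3.6 -1.15 0 0"
  grip_force: 60

```text
time_s: 1.83
position: [0.5057, 0.252, 0.2314]
tool_rot: [[-0.916, 0.402, 0.0], [0.402, 0.916, 0.0], [-0.0, 0.0, -1.0]]
ft_force: [1.0, 0.6, 0.5]
grip_width: 0.0856
gripper_force: 0.0
```

```bash
python3 - <<'E'
from h import *
np.set_printoptions(precision=4,suppress=True)
def pl(im,p,z):
    T=im["world_from_camera"]; d=T[:3,:3]@ray(im,p); return T[:3,3]+d*(z-T[2,3])/d[2]
im=imaging.get_image("side"); t=imaging.get_image("top")
print("shaft",pl(t,(239.9,234.6),.155),pl(im,(280.4,176.1),.155))
print("handle",pl(t,(227.1,257.6),.200),pl(im,(249.6,163.9),.200))
s=env.observe();print(s["time_s"],s["position"],s["tool_rot"]);save(im,"s1.png")
E
```

```text
shaft [0.5626 0.2361 0.155 ] [0.5606 0.2337 0.155 ]
handle [0.5063 0.2558 0.2   ] [0.505  0.2554 0.2   ]
1.9333 [0.508  0.25   0.2307] [[-0.9135  0.4069  0.0005]
 [ 0.4069  0.9135 -0.0009]
 [-0.0008 -0.0006 -1.    ]]
```

>>> jog_arm:
  plan: "0 0 0 0 0 1.5 0;0 0 0 0 0 1.5 0;0 0 0 0 0 0 0;0 0 0 0 0 0 0"

```text
time_s: 2.27
position: [0.504, 0.2538, 0.2012]
tool_rot: [[-0.916, 0.402, -0.001], [0.402, 0.916, -0.0], [0.001, -0.001, -1.0]]
ft_force: [-0.1, -0.4, 0.4]
grip_width: 0.0851
gripper_force: 0.0
```

```bash
python3 - <<'E'
from h import *
s=env.observe();print(s["time_s"],s["position"],s["tool_rot"],s["qvel"])
p=np.array(s["position"]);R=np.array(s["tool_rot"]);print((R.T@(np.array([.5057,.2556,.160])-p)).round(4))
E
```

```text
2.2667 [0.50403926 0.25379859 0.20120369] [[-9.15768039e-01  4.01705435e-01 -1.28115044e-03]
 [ 4.01706038e-01  9.15768639e-01 -2.43181409e-04]
 [ 1.07555010e-03 -7.37343631e-04 -9.99999150e-01]] [ 0.10101864 -1.033364   -1.8002943   0.05207644  0.26332787 -0.08328866]
[-0.0008  0.0023  0.0412]
```

>>> jog_arm:
  plan: "0 0 0 -0.08 0.23 1.4 0;0 0 0 0 0 1.4 0;0 0 0 0 0 1.3 0;0 0 0 0 0 0 0;0 0 0 0 0 0 0;0 0 0 0 0 0 120;0 0 0 0 0 0 255;0 0 0 0 0 0 255;0 0 0 0 0 0 255;0 0 0 0 0 0 255"

```text
time_s: 3.1
position: [0.5063, 0.2553, 0.1607]
tool_rot: [[-0.916, 0.402, 0.001], [0.402, 0.916, 0.0], [-0.0, 0.0, -1.0]]
ft_force: [-0.4, -0.3, -0.5]
grip_width: 0.0252
gripper_force: 0.0
```

>>> jog_arm:
  plan: "0 0 0 0 0 0 255;0 0 0 0 0 0 255;0 0 0 0 0 0 255;0 0 0 0 0 0 255"

```text
time_s: 3.43
position: [0.5062, 0.2554, 0.1606]
tool_rot: [[-0.916, 0.402, 0.0], [0.402, 0.916, 0.0], [-0.0, 0.0, -1.0]]
ft_force: [-1.8, 0.8, 3.5]
grip_width: 0.0204
gripper_force: 58.5
```

```bash
cat > arc.py <<'E'
from h import *
# rows for n steps of st deg clockwise from angle a0, about axis
import sys
a0,st,n=map(float,sys.argv[1:4]);r=float(sys.argv[4]) if len(sys.argv)>4 else .06
c,s=.9156,.4021
R=np.array([[-c,s],[s,c]])
for i in range(int(n)):
    p=lambda a:r*np.array([np.cos(np.radians(a)),np.sin(np.radians(a))])
    d=R.T@(p(a0-st*(i+1))-p(a0-st*i))*100
    print("0 0 0 %.2f %.2f 0 255;"%tuple(d),end="")
print()
E
python3 - <<'E'
from h import *
np.set_printoptions(precision=4,suppress=True)
s=env.observe();print(s["time_s"],s["position"],s["ft_force"],s["grip_width"],s["gripper_force"])
im=imaging.get_image("side");cv2.imwrite("pics/s2.png",cv2.resize(im["pixels"][120:240,200:400,::-1],None,fx=4,fy=4))
d=np.array(s["position"])[:2]-[.5616,.235];print(np.hypot(*d),np.degrees(np.arctan2(d[1],d[0])))
E
python3 arc.py 160 18 20
```

```text
3.4333 [0.5062 0.2554 0.1606] [-1.7775  0.8443  3.4645] 0.02044657500591467 58.48186433315277
0.05904412192342412 159.8124406898112
0 0 0 -0.17 1.87 0 255;0 0 0 -0.74 1.72 0 255;0 0 0 -1.24 1.41 0 255;0 0 0 -1.61 0.96 0 255;0 0 0 -1.83 0.41 0 255;0 0 0 -1.87 -0.17 0 255;0 0 0 -1.72 -0.74 0 255;0 0 0 -1.41 -1.24 0 255;0 0 0 -0.96 -1.61 0 255;0 0 0 -0.41 -1.83 0 255;0 0 0 0.17 -1.87 0 255;0 0 0 0.74 -1.72 0 255;0 0 0 1.24 -1.41 0 255;0 0 0 1.61 -0.96 0 255;0 0 0 1.83 -0.41 0 255;0 0 0 1.87 0.17 0 255;0 0 0 1.72 0.74 0 255;0 0 0 1.41 1.24 0 255;0 0 0 0.96 1.61 0 255;0 0 0 0.41 1.83 0 255;
```

View pics/s2.png

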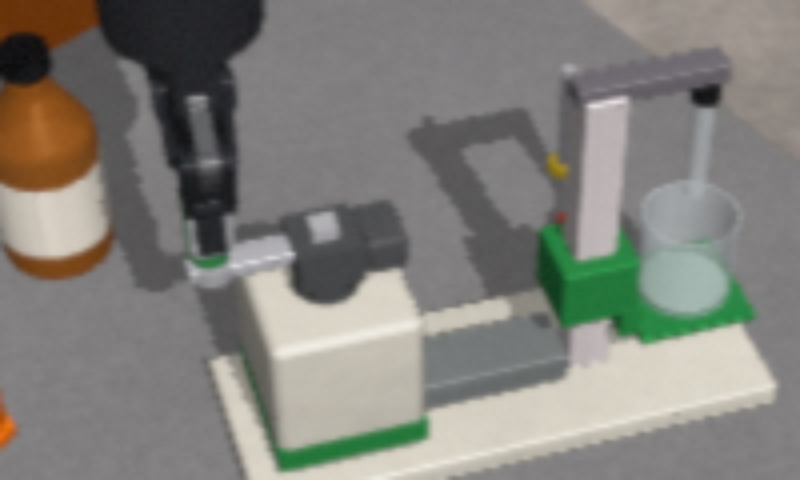

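The grip is good: fingers round the green sleeve at crop (208,230), hub seated at (325,250). I'm starting to wind at 12° per row.

```bash
python3 arc.py 160 12 30
```

```text
0 0 0 -0.05 1.25 0 255;0 0 0 -0.31 1.22 0 255;0 0 0 -0.56 1.12 0 255;0 0 0 -0.78 0.98 0 255;0 0 0 -0.96 0.80 0 255;0 0 0 -1.11 0.58 0 255;0 0 0 -1.21 0.34 0 255;0 0 0 -1.25 0.08 0 255;0 0 0 -1.24 -0.18 0 255;0 0 0 -1.18 -0.43 0 255;0 0 0 -1.06 -0.67 0 255;0 0 0 -0.90 -0.88 0 255;0 0 0 -0.70 -1.04 0 255;0 0 0 -0.46 -1.17 0 255;0 0 0 -0.21 -1.24 0 255;0 0 0 0.05 -1.25 0 255;0 0 0 0.31 -1.22 0 255;0 0 0 0.56 -1.12 0 255;0 0 0 0.78 -0.98 0 255;0 0 0 0.96 -0.80 0 255;0 0 0 1.11 -0.58 0 255;0 0 0 1.21 -0.34 0 255;0 0 0 1.25 -0.08 0 255;0 0 0 1.24 0.18 0 255;0 0 0 1.18 0.43 0 255;0 0 0 1.06 0.67 0 255;0 0 0 0.90 0.88 0 255;0 0 0 0.70 1.04 0 255;0 0 0 0.46 1.17 0 255;0 0 0 0.21 1.24 0 255;
```

>>> jog_arm:
  plan: "0 0 0 -0.05 1.25 0 255;0 0 0 -0.31 1.22 0 255;0 0 0 -0.56 1.12 0 255;0 0 0 -0.78 0.98 0 255;0 0 0 -0.96 0.80 0 255"

```text
time_s: 3.9
position: [0.5519, 0.2948, 0.1607]
tool_rot: [[-0.916, 0.401, -0.001], [0.401, 0.916, 0.001], [0.001, 0.0, -1.0]]
ft_force: [-3.9, -0.9, 4.9]
grip_width: 0.0207
gripper_force: 58.7
```

```bash
cat > chk.py <<'E'
from h import *
import sys
np.set_printoptions(precision=4,suppress=True)
s=env.observe();im=imaging.get_image("side")
d=np.array(s["position"])[:2]-[.5616,.235];print("r",np.hypot(*d),"a",np.degrees(np.arctan2(d[1],d[0])),s["position"],s["time_s"])
print("F",s["ft_force"],"T",s["wrist_torque"],s["grip_width"],s["gripper_force"])
P=cloud(im);k=(np.hypot(P[...,0]-.5616,P[...,1]-.235)<.014)&(P[...,2]>.13)&(P[...,2]<.17)
print("hub z",k.sum(),np.percentile(P[k][:,2],[50,90,99]) if k.any() else 0); print(marks(im))
print([(q,[(np.array(t["at"]),round(t["confidence"],2)) for t in models.tip_of("side",q)[:1]]) for q in("pointer_green","mark_green")])
if len(sys.argv)>1: cv2.imwrite("pics/"+sys.argv[1],cv2.resize(im["pixels"][100:240,200:400,::-1],None,fx=4,fy=4))
E
python3 chk.py
```

```text
r 0.06062855319533862 a 99.23332393696458 [0.5519 0.2948 0.1607] 3.9
F [-3.8506 -0.8983  4.8771] T [-0.327   0.5826 -0.0411] 0.020710644404997095 58.67207586765289
hub z 107 [0.15   0.1557 0.1569]
{'red': (np.int64(3), array([0.709 , 0.218 , 0.0964]), array([0.0072, 0.0119, 0.011 ]), array([339.7, 173.3])), 'yel': (np.int64(18), array([0.7133, 0.2284, 0.1229]), array([0.0066, 0.0156, 0.0071]), array([339.1, 161.6]))}
[('pointer_green', [(array([342.7, 175.2]), 0.64)]), ('mark_green', [(array([344.3, 159. ]), 0.45)])]
```

Forces are tiny (the drag expected). I'll go on to the full circle.

>>> jog_arm:
  plan: "0 0 0 -1.11 0.58 0 255;0 0 0 -1.21 0.34 0 255;0 0 0 -1.25 0.08 0 255;0 0 0 -1.24 -0.18 0 255;0 0 0 -1.18 -0.43 0 255;0 0 0 -1.06 -0.67 0 255;0 0 0 -0.90 -0.88 0 255;0 0 0 -0.70 -1.04 0 255;0 0 0 -0.46 -1.17 0 255;0 0 0 -0.21 -1.24 0 255"

```text
time_s: 4.88
position: [0.6192, 0.2134, 0.1605]
tool_rot: [[-0.915, 0.402, 0.0], [0.402, 0.915, 0.001], [0.0, 0.001, -1.0]]
ft_force: [-2.5, 4.8, 4.5]
grip_width: 0.0208
gripper_force: 58.8
```

>>> jog_arm:
  plan: "0 0 0 0.05 -1.25 0 255;0 0 0 0.31 -1.22 0 255;0 0 0 0.56 -1.12 0 255;0 0 0 0.78 -0.98 0 255;0 0 0 0.96 -0.80 0 255;0 0 0 1.11 -0.58 0 255;0 0 0 1.21 -0.34 0 255;0 0 0 1.25 -0.08 0 255;0 0 0 1.24 0.18 0 255;0 0 0 1.18 0.43 0 255"

```text
time_s: 5.72
position: [0.5175, 0.196, 0.1606]
tool_rot: [[-0.915, 0.403, 0.004], [0.403, 0.915, 0.001], [-0.003, 0.002, -1.0]]
ft_force: [9.0, 3.7, -1.7]
grip_width: 0.0208
gripper_force: 59.4
```

>>> jog_arm:
  plan: "0 0 0 1.06 0.67 0 255;0 0 0 0.90 0.88 0 255;0 0 0 0.70 1.04 0 255;0 0 0 0.46 1.17 0 255;0 0 0 0.21 1.24 0 255;0 0 0 0 0 0 255"

```text
time_s: 6.22
position: [0.5067, 0.2572, 0.1604]
tool_rot: [[-0.916, 0.401, 0.001], [0.401, 0.916, 0.001], [-0.0, 0.001, -1.0]]
ft_force: [0.0, 0.8, 6.9]
grip_width: 0.0205
gripper_force: 59.9
```

```bash
python3 chk.py t1.png
```

```text
r 0.05919208902828649 a 157.95590210735975 [0.5067 0.2572 0.1604] 6.2167
F [0.0155 0.8008 6.9432] T [ 0.0737 -0.193   0.0193] 0.02049892212052945 59.90691840648651
hub z 103 [0.1499 0.1553 0.1569]
{'red': (np.int64(2), array([0.7104, 0.2202, 0.1066]), array([0.0042, 0.005 , 0.0026]), array([340. , 169.5])), 'yel': (np.int64(16), array([0.7127, 0.2281, 0.1228]), array([0.0076, 0.0154, 0.0088]), array([338.9, 161.7]))}
[('pointer_green', [(array([340.6, 170.2]), 0.98)]), ('mark_green', [(array([341.4, 159.1]), 0.42)])]
```

View pics/t1.png

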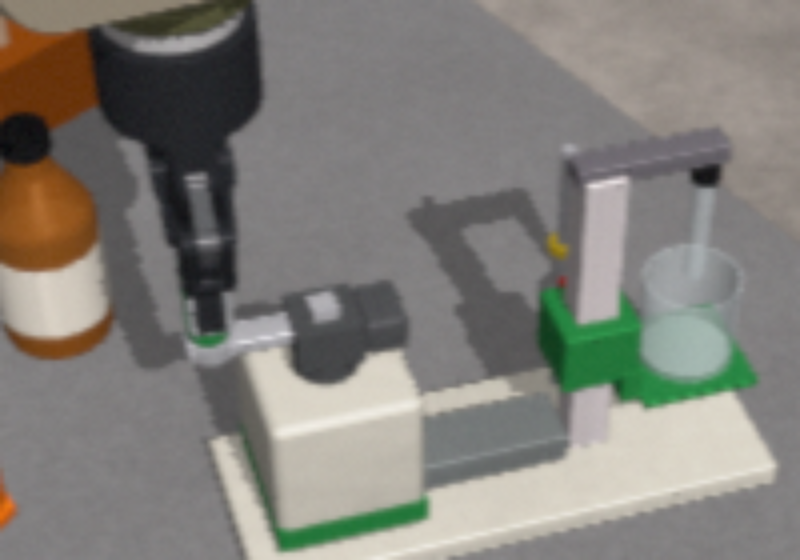

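The picture shows the carriage up by about 12 mm (pointer at crop 561,283, collar at 557,247) and the hub still seated. Second turn.

>>> jog_arm:
  plan: "0 0 0 -0.05 1.25 0 255;0 0 0 -0.31 1.22 0 255;0 0 0 -0.56 1.12 0 255;0 0 0 -0.78 0.98 0 255;0 0 0 -0.96 0.80 0 255;0 0 0 -1.11 0.58 0 255;0 0 0 -1.21 0.34 0 255;0 0 0 -1.25 0.08 0 255;0 0 0 -1.24 -0.18 0 255;0 0 0 -1.18 -0.43 0 255"

```text
time_s: 7.2
position: [0.609, 0.2747, 0.1606]
tool_rot: [[-0.916, 0.401, -0.0], [0.401, 0.916, 0.003], [0.001, 0.002, -1.0]]
ft_force: [-2.3, 2.9, 5.4]
grip_width: 0.0206
gripper_force: 60.0
```

>>> jog_arm:
  plan: "0 0 0 -1.06 -0.67 0 255;0 0 0 -0.90 -0.88 0 255;0 0 0 -0.70 -1.04 0 255;0 0 0 -0.46 -1.17 0 255;0 0 0 -0.21 -1.24 0 255;0 0 0 0.05 -1.25 0 255;0 0 0 0.31 -1.22 0 255;0 0 0 0.56 -1.12 0 255;0 0 0 0.78 -0.98 0 255;0 0 0 0.96 -0.80 0 255"

```text
time_s: 8.03
position: [0.573, 0.1762, 0.1604]
tool_rot: [[-0.915, 0.402, 0.001], [0.402, 0.915, 0.003], [0.0, 0.003, -1.0]]
ft_force: [1.5, 6.8, 2.2]
grip_width: 0.0206
gripper_force: 59.6
```

>>> jog_arm:
  plan: "0 0 0 1.11 -0.58 0 255;0 0 0 1.21 -0.34 0 255;0 0 0 1.25 -0.08 0 255;0 0 0 1.24 0.18 0 255;0 0 0 1.18 0.43 0 255;0 0 0 1.06 0.67 0 255;0 0 0 0.90 0.88 0 255;0 0 0 0.70 1.04 0 255;0 0 0 0.46 1.17 0 255;0 0 0 0.21 1.24 0 255"

```text
time_s: 8.87
position: [0.506, 0.256, 0.1604]
tool_rot: [[-0.916, 0.402, -0.0], [0.402, 0.916, -0.001], [-0.0, -0.001, -1.0]]
ft_force: [5.2, -5.6, 3.0]
grip_width: 0.0206
gripper_force: 59.7
```

```bash
cat >> chk.py <<'E'
t=imaging.get_image("top");print("top",marks(t))
b=imaging.get_image("side");P=cloud(b)
E
python3 chk.py
```

```text
r 0.05938728184945541 a 159.31251214227126 [0.506  0.256  0.1604] 8.8667
F [ 5.1954 -5.5616  2.9731] T [-0.9989 -0.9674  0.024 ] 0.020631010836445873 59.667173624038696
hub z 104 [0.1496 0.1551 0.1565]
{'red': (np.int64(2), array([0.7096, 0.2202, 0.1186]), array([0.0044, 0.0052, 0.0028]), array([340. , 165.5])), 'yel': (np.int64(18), array([0.7132, 0.2287, 0.1224]), array([0.0078, 0.0148, 0.0132]), array([338.9, 161.7]))}
[('pointer_green', [(array([341.3, 166.8]), 0.6)]), ('mark_green', [(array([343.9, 159.3]), 0.46)])]
top {'red': (np.int64(22), array([0.714 , 0.2163, 0.1185]), array([0.0129, 0.0099, 0.0064]), array([251.2, 174.3])), 'yel': (np.int64(24), array([0.7162, 0.2275, 0.124 ]), array([0.015 , 0.0149, 0.0062]), array([245.7, 172.4]))}
```

```bash
python3 - <<'E'
from h import *
np.set_printoptions(precision=4,suppress=True)
for c in("top","side"):
    im=imaging.get_image(c);P=cloud(im);H=hsv(im);h,s,v=H[...,0],H[...,1],H[...,2]
    near=(abs(P[...,0]-.715)<.05)&(abs(P[...,1]-.225)<.04)&(P[...,2]>.05)
    for n,m in dict(red=((h<9)|(h>170))&(s>90)&(v>50),yel=(h>15)&(h<34)&(s>90)&(v>50)).items():
        print(c,n)
        for w,u in np.argwhere(m&near): print((u,w),im["pixels"][w,u],P[w,u].round(4),end="; ")
        print()
    k=(np.hypot(P[...,0]-.70,P[...,1]-.19)<.04)&(P[...,2]>.19); print("column top",P[k].mean(0),np.percentile(P[k][:,2],[10,50,90,98]))
    k=(np.hypot(P[...,0]-.63,P[...,1]-.3)<.02); print("table",np.median(P[k][:,2]))
    k=(np.hypot(P[...,0]-.5616,P[...,1]-.235)<.006)&(P[...,2]>.1); print("shaft top",np.median(P[k][:,2]))
    cr=im["pixels"][165:185,236:262] if c=="top" else im["pixels"][150:180,325:355]
    cv2.imwrite("pics/z_%s.png"%c,cv2.resize(cr[:,:,::-1],None,fx=16,fy=16,interpolation=0))
a=cv2.imread("pics/z_top.png");b=cv2.imread("pics/z_side.png");cv2.imwrite("pics/z.png",cv2.resize(np.hstack([cv2.copyMakeBorder(a,0,480-a.shape[0],0,0,0),b]),(800,430)))
E
```

```text
top red
(np.int64(250), np.int64(172)) [150  67  64] [0.7199 0.2191 0.1175]; (np.int64(251), np.int64(172)) [152  71  69] [0.7197 0.2166 0.1181]; (np.int64(252), np.int64(172)) [140  62  60] [0.7194 0.2141 0.1189]; (np.int64(253), np.int64(172)) [106  67  66] [0.7199 0.2119 0.1174]; (np.int64(250), np.int64(173)) [150  57  55] [0.7177 0.2192 0.1167]; (np.int64(251), np.int64(173)) [154  61  58] [0.7166 0.2163 0.12  ]; (np.int64(252), np.int64(173)) [153  59  56] [0.717  0.2141 0.1189]; (np.int64(253), np.int64(173)) [141  60  56] [0.7169 0.2117 0.119 ]; (np.int64(249), np.int64(174)) [142  66  55] [0.7156 0.2218 0.1155]; (np.int64(250), np.int64(174)) [151  59  58] [0.7155 0.2193 0.1158]; (np.int64(251), np.int64(174)) [152  62  58] [0.7144 0.2164 0.1192]; (np.int64(252), np.int64(174)) [152  61  58] [0.7141 0.2139 0.1202]; (np.int64(253), np.int64(174)) [148  66  63] [0.7141 0.2116 0.12  ]; (np.int64(249), np.int64(175)) [144  61  58] [0.7134 0.2219 0.1144]; (np.int64(250), np.int64(175)) [154  60  58] [0.7119 0.2188 0.1194]; (np.int64(251), np.int64(175)) [152  61  58] [0.7112 0.21
[... 4004 characters left out ...]
38), np.int64(163)) [120 104  38] [0.7094 0.2272 0.1212]; (np.int64(339), np.int64(163)) [131 110  29] [0.7136 0.2287 0.1182]; (np.int64(340), np.int64(163)) [135 114  28] [0.7124 0.2238 0.122 ]; (np.int64(341), np.int64(163)) [123 108  58] [0.7157 0.2243 0.12  ]; (np.int64(339), np.int64(164)) [112 100  58] [0.7179 0.2334 0.1101]; (np.int64(340), np.int64(164)) [122 102  45] [0.7124 0.2237 0.1192]; (np.int64(341), np.int64(164)) [115  98  71] [0.7158 0.2241 0.1173]; (np.int64(340), np.int64(167)) [82 65 45] [0.7089 0.2191 0.1154]; 
column top [0.7078 0.1798 0.2071] [0.1954 0.21   0.2133 0.2145]
table nan
shaft top 0.1547259109741972
  return _methods._mean(a, axis=axis, dtype=dtype,
  ret = ret.dtype.type(ret / rcount)
```

View pics/z.png

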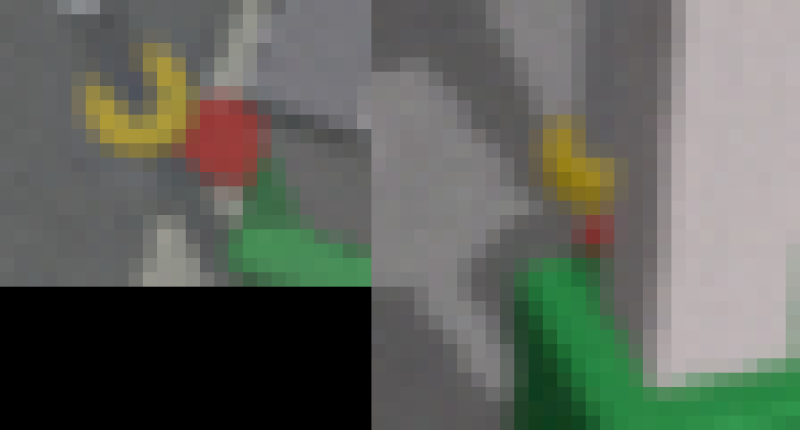

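The left zoom shows the collar ring at top pixel (246,172) and the pointer at (251,174). In the right one the collar is at side (339,161) with the pointer just below it at (340,165.5). Next I'll check the depth bias on known heights and average several frames.

```bash
python3 - <<'E'
from h import *
np.set_printoptions(precision=4,suppress=True)
for c in("top","side"):
    A=[[],[],[],[],[]]
    for i in range(6):
        im=imaging.get_image(c);P=cloud(im);H=hsv(im);h,s,v=H[...,0],H[...,1],H[...,2];x,y,z=[P[...,i] for i in range(3)]
        ok=im["depth"]>0
        near=(abs(x-.715)<.03)&(abs(y-.225)<.03)&(z>.05)
        yel=(h>15)&(h<34)&(s>110)&near
        A[0].append(np.mean(z[yel&(v>(158 if c=="top" else 144))]))
        A[1].append(np.median(z[(((h<9)|(h>170))&(s>130)&near)]))
        k=ok&(x>.3)&(x<.8)&(y>.05)&(y<.2)&(abs(z)<.012)&(s<40); A[2].append(np.median(z[k]))
        k=ok&(abs(x-.71)<.05)&(abs(y-.18)<.05)&(z>.2); A[3].append(np.mean(z[k&(z>np.median(z[k])-.004)]))
        k=ok&(np.hypot(x-.505,y-.2555)<.1)&(y<.235)&(x<.56)&(z>.1)&(z<.13)&(v>150);A[4].append(np.median(z[k]) if k.any() else np.nan)
    print(c,"yel top, red, table, column, box:",np.mean(A,1),np.std(A,1))
s=env.observe();print(s["position"],s["ft_force"],s["time_s"])
E
```

```text
top yel top, red, table, column, box: [0.1244 0.1188 0.0007 0.2129 0.1125] [0.0004 0.0005 0.     0.0001 0.0001]
side yel top, red, table, column, box: [0.1241 0.1172 0.0006 0.2119 0.1115] [0.0006 0.0005 0.     0.     0.0002]
[0.506  0.2556 0.1604] [0.8004 0.9096 4.984 ] 9.8167
```

>>> jog_arm:
  plan: "0 0 0 -0.05 1.25 0 255;0 0 0 -0.31 1.22 0 255;0 0 0 -0.56 1.12 0 255;0 0 0 -0.78 0.98 0 255;0 0 0 -0.96 0.80 0 255;0 0 0 -1.11 0.58 0 255;0 0 0 -1.21 0.34 0 255;0 0 0 -1.25 0.08 0 255;0 0 0 -1.24 -0.18 0 255;0 0 0 -1.18 -0.43 0 255"

```text
time_s: 10.65
position: [0.6088, 0.2748, 0.1606]
tool_rot: [[-0.916, 0.401, -0.0], [0.401, 0.916, 0.003], [0.001, 0.003, -1.0]]
ft_force: [-0.1, 4.4, 6.2]
grip_width: 0.0206
gripper_force: 60.1
```

>>> jog_arm:
  plan: "0 0 0 -1.06 -0.67 0 255;0 0 0 -0.90 -0.88 0 255;0 0 0 -0.70 -1.04 0 255;0 0 0 -0.46 -1.17 0 255;0 0 0 -0.21 -1.24 0 255;0 0 0 0.05 -1.25 0 255;0 0 0 0.31 -1.22 0 255;0 0 0 0 0 0 255;0 0 0 0 0 0 255"

```text
time_s: 11.4
position: [0.6052, 0.1927, 0.1604]
tool_rot: [[-0.915, 0.403, -0.002], [0.403, 0.915, 0.0], [0.001, -0.0, -1.0]]
ft_force: [0.0, -0.6, 5.5]
grip_width: 0.0206
gripper_force: 59.8
```

```bash
python3 chk.py; python3 - <<'E'
from h import *
from scipy.optimize import minimize
np.set_printoptions(precision=4,suppress=True)
# silhouette fit of the collar (cylinder r9 h6): match extreme visible edges by mask overlap, front half only
ims={c:imaging.get_image(c) for c in("top","side")}
def proj(im,X):
    T=np.linalg.inv(im["world_from_camera"]);f=240/np.tan(np.radians(im["fov_y"])/2);Y=X@T[:3,:3].T+T[:3,3]
    return np.c_[f*Y[:,0]/Y[:,2]+im["cx"],f*Y[:,1]/Y[:,2]+im["cy"]]
th=np.linspace(0,2*np.pi,60);ring=np.c_[np.cos(th),np.sin(th)]*.009
S=8;tiles={}
for c,im in ims.items():
    b=(236,162,24,18) if c=="top" else (326,150,24,24)
    p=im["pixels"][b[1]:b[1]+b[3],b[0]:b[0]+b[2]].astype(float)
    Y=np.clip((np.minimum(p[...,0],p[...,1]*1.1)-p[...,2]-15)/85,0,1); tiles[c]=(b,Y)
def ren(c,q):
    im=ims[c];b,_=tiles[c]
    X=np.vstack([np.c_[ring+q[:2],np.full(60,q[2]+d)] for d in(-.003,.003)])
    u=(proj(im,X)-b[:2]+.5)*S
    hull=cv2.convexHull(u.astype(np.float32)).round().astype(np.int32)
    m=np.zeros((b[3]*S,b[2]*S),np.float32);cv2.fillConvexPoly(m,hull,1);return cv2.resize(m,(b[2],b[3]),interpolation=cv2.INTER_AREA)
for c in tiles:
    print(c);b,Y=tiles[c]
    r=ren(c,[.7165,.2285,.121])
    for i in range(b[3]):
        if Y[i].max()>.15 or r[i].max()>.1: print(b[1]+i,"".join("%2d"%round(9*a) for a in Y[i])," | ","".join("%2d"%round(9*a) for a in r[i]))
E
```

```text
r 0.06071649274767085 a -44.132747606095016 [0.6052 0.1927 0.1604] 11.4
F [ 0.0104 -0.6076  5.4905] T [-0.1171  0.1104 -0.0628] 0.020564465111881033 59.7983980178833
hub z 106 [0.1504 0.1557 0.1572]
{'red': (np.int64(1), array([0.7126, 0.2207, 0.1239]), array([0., 0., 0.]), array([341., 163.])), 'yel': (np.int64(14), array([0.7128, 0.229 , 0.1237]), array([0.0061, 0.0131, 0.0068]), array([338.6, 161.1]))}
[('pointer_green', [(array([341.8, 163.7]), 0.69)]), ('mark_green', [])]
top {'red': (np.int64(0), None, None, None), 'yel': (np.int64(0), None, None, None)}
top
169  1 1 1 1 1 1 1 1 1 1 1 1 1 1 1 1 1 1 1 1 1 1 1 1  |   0 0 0 0 0 0 0 0 1 4 4 3 0 0 0 0 0 0 0 0 0 0 0 0
170  1 1 1 1 1 1 1 1 1 1 1 1 1 1 1 1 1 1 1 1 1 1 1 1  |   0 0 0 0 0 0 0 3 9 9 9 9 7 0 0 0 0 0 0 0 0 0 0 0
171  1 1 1 1 1 1 1 1 1 1 1 1 1 1 1 1 1 1 1 1 1 1 1 1  |   0 0 0 0 0 0 2 9 9 9 9 9 9 6 0 0 0 0 0 0 0 0 0 0
172  1 1 1 1 1 1 1 1 1 1 1 1 1 1 1 1 1 1 1 1 1 1 1 1  |   0 0 0 0 0 0 5 9 9 9 9 9 9 9 1 0 0 0 0 0 0 0 0 0
173  1 1 1 1 1 1 1 1 1 1 1 1 1 1 1 1 1 1 1 1 1 1 1 1  |   0 0 0 0 0 0 5 9 9 9 9 9 9 9 3 0 0 0 0 0 0 0 0 0
[... 577 characters left out ...]
0 0 0 0 0 0  |   0 0 0 0 0 0 0 0 0 0 0 5 9 9 9 9 9 6 0 0 0 0 0 0
160  0 0 0 0 0 0 0 0 0 0 1 7 9 5 0 0 0 0 0 0 0 0 0 0  |   0 0 0 0 0 0 0 0 0 0 3 9 9 9 9 9 9 9 5 0 0 0 0 0
161  0 0 0 0 0 0 0 0 0 0 1 6 9 9 8 5 1 0 0 0 0 0 0 0  |   0 0 0 0 0 0 0 0 0 0 3 9 9 9 9 9 9 9 7 0 0 0 0 0
162  0 0 0 0 0 0 0 0 0 0 1 5 9 9 9 4 1 0 0 0 0 0 0 0  |   0 0 0 0 0 0 0 0 0 0 4 9 9 9 9 9 9 9 6 0 0 0 0 0
163  0 0 0 0 0 0 0 0 0 0 0 2 6 6 3 0 0 0 0 0 0 0 0 0  |   0 0 0 0 0 0 0 0 0 0 4 9 9 9 9 9 9 9 5 0 0 0 0 0
164  0 0 0 0 0 0 0 0 0 0 0 0 1 2 1 0 0 0 0 0 0 0 0 0  |   0 0 0 0 0 0 0 0 0 0 0 7 9 9 9 9 9 9 2 0 0 0 0 0
165  0 0 0 0 0 0 0 0 0 0 0 0 0 0 0 0 0 0 0 0 0 0 0 0  |   0 0 0 0 0 0 0 0 0 0 0 0 3 6 7 7 5 1 0 0 0 0 0 0
```

>>> jog_arm:
  plan: "0 0 0 0 0 0 200;0 0 0 0 0 0 100;0 0 0 0 0 0 0;0 0 0 0 0 0 0;0 0 0 0 0 0 0;0 0 0 0 0 0 0;0 0 0 0 0 0 0;0 0 0 0 0 -1 0;0 0 0 0 0 -2 0;0 0 0 0 0 -3 0"

```text
time_s: 12.58
position: [0.6048, 0.1928, 0.2195]
tool_rot: [[-0.916, 0.402, -0.005], [0.402, 0.916, -0.001], [0.004, -0.002, -1.0]]
ft_force: [0.8, -0.3, 0.7]
grip_width: 0.0856
gripper_force: 0.0
```

>>> jog_arm:
  plan: "0 0 0 0 0 -3 0;0 0 0 3.5 1.2 0 0;0 0 0 3.5 1.2 0 0;0 0 0 3.5 1.2 0 0;0 0 0 3.5 1.2 0 0;0 0 0 3.5 1.2 0 0;0 0 0 3.5 1.2 0 0;0 0 0 3.5 1.2 0 0;0 0 0 3.5 1.2 0 0;0 0 0 0 0 0 0"

```text
time_s: 13.42
position: [0.3835, 0.3968, 0.2516]
tool_rot: [[-0.918, 0.397, -0.0], [0.397, 0.918, 0.002], [0.001, 0.002, -1.0]]
ft_force: [0.9, -0.3, 0.0]
grip_width: 0.085
gripper_force: 0.0
```

```bash
cat > fin.py <<'E'
from h import *
np.set_printoptions(precision=4,suppress=True)
for c in("top","side"):
    A=[[],[]]
    for i in range(6):
        im=imaging.get_image(c);P=cloud(im);H=hsv(im);h,s,v=H[...,0],H[...,1],H[...,2];x,y,z=[P[...,i] for i in range(3)]
        near=(abs(x-.715)<.03)&(abs(y-.225)<.03)&(z>.05)
        yel=(h>15)&(h<34)&(s>110)&near
        A[0].append(np.mean(z[yel&(v>(158 if c=="top" else 144))]))
        A[1].append(np.median(z[(((h<9)|(h>170))&(s>(130 if c=="top" else 100))&near)]))
    k=(np.hypot(x-.5616,y-.235)<.014)&(z>.13); print(c,"yel red",np.nanmean(A,1),np.nanstd(A,1),"hub",np.percentile(z[k],[50,90,99]))
    if c=="top":cv2.imwrite("pics/f_top.png",cv2.resize(im["pixels"][150:270,190:290,::-1],None,fx=4,fy=4))
    else:cv2.imwrite("pics/f_side.png",cv2.resize(im["pixels"][120:240,230:400,::-1],None,fx=4,fy=4,interpolation=2)[:480])
a,b=cv2.imread("pics/f_top.png"),cv2.imread("pics/f_side.png");cv2.imwrite("pics/f.png",cv2.resize(np.hstack([a,b]),(800,356)))
s=env.observe();print(s["position"],s["ft_force"],s["time_s"])
E
python3 fin.py
```

```text
top yel red [0.1242 0.1257] [0.0003 0.0002] hub [0.1501 0.1555 0.1569]
side yel red [0.1242 0.1246] [0.0004 0.001 ] hub [0.1498 0.1549 0.1573]
[0.3882 0.3931 0.2503] [-0.6383 -0.5131 -0.6717] 14.0167
```

View pics/f.png

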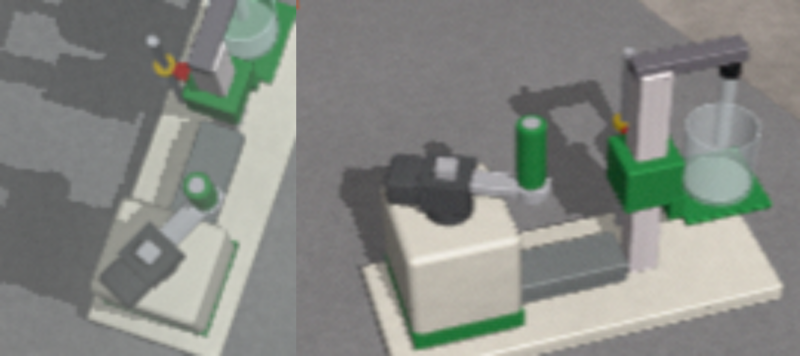

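The picture shows the crank seated and free, its handle at crop (530,150). The red pointer sits beside the yellow collar at (622,125). Measured tip height is about 0.121 m and collar centre about 0.1205 m, so they are level.

```bash
python3 -c "
from rig import job
print(job.close_job())"
```

```text
the job is handed in; nothing more can be done
None
```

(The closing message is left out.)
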